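Uncap the throttle body and hold the throttle lever wide open

TASK

I want to look down the throttle bore: pull the yellow dust plug out of it and put the plug in the blue parts tray. Then take the throttle lever by its brass linkage pin, swing it over against its return spring until it is fully open on its stop, and keep holding it there: your program finishes with the gripper still holding the lever wide open. Leave the other things on the bench where they are.

Things in the scene. Friction and masses are not known exactly. Their poses are not given: they have to be found in the camera images.
- manifold: Aluminium intake manifold fixed on the bench, with a grey cable throttle body on top. Origin: on the bench under the middle of its plenum. Own axes: y along the 300 mm plenum log (84 mm diameter, top 92 mm above the bench), x towards the runners and head flange (156 mm out in +x, 76 mm high, 310 mm long), z up. Its yaw is within 0.35 rad of 0.
- bore (a point): Centre of the mouth of the throttle bore, 216 mm above the bench, at (0, 40) mm in the manifold's x, y. The bore is upright, 60 mm inside diameter; its barrel is 73 mm outside diameter. A black sensor stands on the barrel's +y side up to 60 mm out and 184 mm above the bench.
- plug_grip (a point): Point in the pull tab of the yellow dust plug that starts in the bore, on its axis, 42 mm above its underside. The upright tab is 14 mm thick (plug's x), 40 mm long (plug's y), its top 14 mm above this point. The plug's z is up; its y starts within 0.45 rad of the shaft's direction.
- plug: The same plastic dust plug, loose, about 45 g; origin at the centre of its underside. A 56 mm skirt goes 14 mm into the bore with 1.8 mm play all round; above it a flange, 72 mm across and 4 mm thick, rests on the rim; the tab stands 38 mm tall on the flange.
- tray_in (a point): Centre of the inner floor (4 mm above the bench) of the loose blue steel parts tray: 220 mm along its own x, 180 mm along its own y, 30 mm high, walls 4 mm, empty.
- tray: The same tray; origin under its centre.
- throttle (a joint): Throttle shaft with its lever and brass butterfly plate: 0 = closed (its spring holds it there), 1.396 = wide open on the stop. The shaft is level, along the manifold's y. The lever points up: at 0 it leans 40 degrees to the manifold's -x; opening swings it over the top to lean 40 degrees to +x (runner side). The spring pushes back at the pin with 6 N when closed, 13 N wide open.
- pin (a point): Middle of the brass linkage pin on the lever's upper end, 50 mm from the shaft axis: round, along the manifold's y, 12 mm diameter, 29 mm long, a 17 mm head on its free (-y) end, the 5 mm lever plate at its +y end; free space before, behind and above it. 206 mm above the bench when closed or wide open, 218 mm half-way. It turns with the lever.
- shaft (a point): Point on the extended axis of the throttle shaft, in the same plane as the pin's middle: the centre of the arc that pin follows (radius 50 mm), 168 mm above the bench. Beside the lever, the end nut of the shaft stands 7 mm out of the lever plate.
- spray: Spray can, 66 mm diameter, 200 mm tall, bystander; origin under its centre.
- oil: Oil bottle, 72 mm diameter, 170 mm tall, bystander; origin under its centre.
- coffee: Paper coffee cup, 80 mm diameter, 95 mm tall, bystander; origin under its centre.
- spanner: Spanner, 190 mm long, lying on the bench, bystander.
- driver: Screwdriver, 200 mm long, lying on the bench, bystander.
- valvebody: Flat aluminium valve body, 100 x 150 x 38 mm, bystander; origin under its centre.
- tester: Blue test block with brass fittings and a round gauge, 70 x 140 x 100 mm, bystander; origin under its centre.

How it is judged:
On the way, in this order (a step that is already met when the one before it is completed fails the run):
1. the plug is out of the bore and lies in the tray, let go (x of plug_grip in the frame of tray_in between -0.105 and 0.105 m and y of plug_grip in the frame of tray_in between -0.085 and 0.085 m and z of plug_grip in the frame of tray_in below 0.06 m and contact force between plug and tray above 0.05 N and contact force between the arm and plug below 0.05 N), for 0.2 s.
2. the lever is held fully open by its pin (value of joint throttle above 1.326 rad and contact force between the fingers and throttle above 2 N and distance between the grasp point and pin below 0.045 m), for 0.2 s.
At the end, for the whole second after the job is handed in: The lever is still, within 0.07 rad (4 degrees) of its wide-open stop (joint above 1.326), held by the fingers (over 2 N) with the grasp point within 45 mm of the pin's middle; the plug lies still in the tray, not touched by the robot, through the second after the program ends (all of step 1 and all of step 2 and linear speed of plug below 0.05 m/s and velocity of joint throttle between -0.1 and 0.1 rad/s); the arm keeps its last pose, push and grip.
It fails at once if a bystander is shifted by more than 30 mm (distance of any of spray, oil, coffee, spanner, driver, valvebody, tester from where it was at the start of the episode above 0.03 m).
It also fails if it takes over 53 s, if anything falls off the work surface, if the arm or the gripper's body presses on something with over 40 N, if the wrist force passes 120 N, or if a joint passes its speed limit or range.

ROBOT

A 6-joint arm with a two-finger parallel gripper is mounted at the origin on the work surface. World frame = base frame: x ahead of the robot, y to its left, z up, the work surface at z = 0. Lengths are in m, angles in rad, forces in N, time in s.
With the tool pointing down it reaches from about 0.275 to 0.975 m from the base axis. Payload 8.4 kg.
Tool frame: the origin (TCP) lies on the centre line of the jaws, within the pads' length; the fingertips stand ahead of it and the grasp point (between the pads) lies 8 mm behind it (r.tcp_to_tips is the z of the fingertips in the tool frame, in m); z points along the fingers, y is the direction in which the jaws open and shut (so a half turn about z gives the same grasp; the last joint's range is limited). The gripper opens to 92 mm and grips with 3 to 60 N. Pads are 20 mm wide; open, the fingers measure 128 mm over their backs; the gripper's body (75 mm by 189 mm) begins 69 mm behind the grasp point.
Start: joints at [1.238, 0.353, 1.633, -0, 1.155, -0.002], TCP at [0.203, 0.591, 0.226] pointing down, gripper open.
Joint ranges: [-2.63, 2.63], [-0.92, 2.1], [0.06, 2.66], [-1.3, 4.44], [0, 2.69], [-3.02, 3.02]. Speed limits (rad/s): [2.22, 2.22, 2.79, 3.14, 3.14, 3.14].

INTERFACE

Orientations are given as a rotation vector (axis times angle).
In Python, from station import r gives the robot as it stands.
- The arm moves only by the tool carry_out, never from a script. Its argument "targets" is text: rows parted by semicolons, each of 5 numbers parted by spaces: the finger opening in mm, from 0 to 91.9, then the shift along the tool's x, y, z in mm, then the turn about the tool's z in degrees. A call has exactly 8 rows; each row shifts and turns the pose as measured when the row begins, along the tool's axes as they then stand; what a row does not reach is not made up. A row lasts 1/10 s, in which the tool goes at most 50 mm and 8.59 degrees, less where a joint would pass 70% of its speed; a pose out of reach is approached as far as the arm can. A call is refused whole if a number of a shift passes 50 or a number of a turn 8.59, either way. A call with a gripper value outside its range is refused whole. The fingers move at their own pace and stop on an object; "grip_force" is the grip in N (left out, the last holds). Time passes only in rows, so rows that do not move let the fingers close, or fill a call up. It gives the time, the measured TCP pose, the force and the opening at its end, in the units of the state.
- r.get_obs(): the state, without advancing time (a new reading comes with each control period).
- r.get_image(name): name is "scene" or "top" or "wrist"; returns (picture, depth): 420x560x3 uint8, red, green, blue; 420x560 float32, m along the optical axis (not along the pixel's ray), 0 where there is no reading.
- r.get_calibration(name): a dict with "vfov" (degrees; the focal length in pixels is half the picture's height over the tangent of half this angle, whatever the lens; pixels are square), "cx", "cy" (the principal point, pixels), "xyz" and "rotation" of the camera in the world; the wrist camera has in their place "tool_from_camera" (4x4, takes a point from camera to tool coordinates, whose origin is the TCP and whose axes are the flange's). Camera axes: x right, y down, z forward; pixel columns grow to the right and rows downward; lengths in m; the calibration is good to about 2 mm. The wrist camera is an equidistant fisheye: a pixel r from the principal point sees the ray r / f radians off the axis. A picture is of the moment at which its call begins: read the wrist's pose just before it. get_calibration takes no time and is no camera call.
- r.close_job(): hands the job in, once; it reports no verdict.
Trained networks look in the newest picture that a camera, given by its name, has taken for a name from the list of things; names that differ only in an ending like _2 or _b are one class to them, and where a whole thing is asked for, a point or a joint stands for the part that bears it (a point fixed in the world has none). Each returns a list of dicts, best first, with "conf" (0 to 1); they miss things now and then, are a little off and sometimes report something else, mostly with a low value. They report only what shows in the picture. A call takes as long as a camera call.
- r.spot_in(camera, label): "at" ([column, row] in pixels, amid what is visible of it).
The state is a dict: "clock": time; "joint_positions": joint angles; "joint_vel": joint speeds; "effort": joint torques, N m; "tool_pos": TCP position; "orientation": TCP orientation; "force": force on the tool from outside, world axes, zero at the start; "wrist_torque": the same for the moment, N m; "finger_gap": opening from 0.0 (shut) to 1.0 (fully open).
Only numpy, scipy, OpenCV 4.12 (cv2) and the standard library are available. Lean on these libraries where they do the work, as an engineer would, in place of code of your own. Each camera call takes 0.05 s, during which the arm holds its last target. There are 200 camera calls.

## Working session

There is one attempt and no reset: what is moved stays moved. The work goes in short steps, Python scripts to look and compute and a tool call to move; the robot and the scene stay as the last step left them, time stands still between calls to the robot, and variables do not carry over. Pictures are saved under pics/ and viewed, about 8 in all and at most 12, crops included, and the job is handed in when it is done.

Besides the shell and the picture viewer there is one more tool, called after "Call:" by a JSON object that holds its "api" and its "payload". carry_out: Moves the arm, as the interface text tells. Its arguments: {"type":"object","properties":{"targets":{"type":"string"},"grip_force":{"type":"number"}},"required":["targets"]}

```bash
ls; mkdir -p pics
cat > h.py <<'E'
import numpy as np, cv2
from scipy.spatial.transform import Rotation as R
from station import r
def cam(n):
    c=r.get_calibration(n); f=210/np.tan(np.radians(c['vfov'])/2); return c,f
def cloud(n,d,c=None):
    c,f=cam(n); v,u=np.mgrid[0:420,0:560]
    if n=='wrist': raise SystemExit
    M=np.array(c['rotation']); M=M if M.shape==(3,3) else R.from_rotvec(M).as_matrix()
    P=np.stack([(u-c['cx'])/f*d,(v-c['cy'])/f*d,d],-1)
    return P@M.T+np.array(c['xyz'])
def wcloud(d,o):
    c,f=cam('wrist'); v,u=np.mgrid[0:420,0:560]
    x=u-c['cx'];y=v-c['cy'];q=np.hypot(x,y)+1e-9;t=np.tan(q/f)
    P=np.stack([x/q*t*d,y/q*t*d,d],-1)
    T=np.array(c['tool_from_camera']); P=P@T[:3,:3].T+T[:3,3]
    return P@R.from_rotvec(o['orientation']).as_matrix().T+np.array(o['tool_pos'])
E
python3 - <<'E'
from h import *
o=r.get_obs();print({k:np.round(v,3) for k,v in o.items()}, r.tcp_to_tips)
print(R.from_rotvec(o['orientation']).as_matrix().round(2))
for n in ['scene','top']:
    im,d=r.get_image(n);cv2.imwrite(f'pics/{n}0.png',im[...,::-1]);np.save(n+'0.npy',d)
    c,f=cam(n);print(n,f,c)
    P=cloud(n,d)
    for l in ['plug','plug_grip','pin','shaft','bore','tray','tray_in','manifold','spray','oil','coffee','tester','valvebody']:
        for s in r.spot_in(n,l)[:2]:
            u,v=map(int,s['at']);w=P[max(v-1,0):v+2,max(u-1,0):u+2].reshape(-1,3)
            print(l,round(s['conf'],2),np.round(s['at']),np.median(w,0).round(3))
E
```

```text
pics
{'clock': np.float64(0.0), 'joint_positions': array([ 1.238,  0.354,  1.634, -0.   ,  1.155, -0.002]), 'joint_vel': array([-0.   ,  0.   , -0.002,  0.001, -0.   , -0.001]), 'effort': array([-2.0000e-03, -5.9385e+01, -3.3422e+01,  6.9000e-02,  2.4000e-02,
       -0.0000e+00]), 'tool_pos': array([0.203, 0.591, 0.225]), 'orientation': array([-5.170e-01, -3.099e+00,  2.000e-03]), 'force': array([ 0.576,  0.653, -0.169]), 'wrist_torque': array([-0.028,  0.008,  0.015]), 'finger_gap': np.float64(0.998)} 0.011
[[-0.95  0.32 -0.  ]
 [ 0.32  0.95 -0.  ]
 [-0.   -0.   -1.  ]]
scene 523.0495961855687 {'vfov': 43.75008844932114, 'cx': 270.77154371140375, 'cy': 206.0305570809688, 'xyz': array([ 1.41808225, -0.41954968,  1.12219764]), 'rotation': array([-2.05844386, -1.28896504,  0.54052957])}
plug 0.74 [352. 152.] [0.525 0.242 0.23 ]
plug_grip 0.73 [350. 152.] [0.524 0.239 0.23 ]
plug_grip 0.39 [383. 146.] [0.415 0.438 0.1  ]
shaft 0.95 [342. 214.] [0.534 0.228 0.001]
shaft 0.73 [325. 166.] [0.466 0.198 0.15 ]
bore 0.82 [341. 210.] [0.556 0.211 0.047]
bore 0.57 [328. 166.] [0.493 0.19  0.177
[... 775 characters left out ...]
. 228.] [0.516 0.231 0.257]
pin 0.42 [206. 239.] [0.49  0.193 0.201]
shaft 0.75 [212. 222.] [0.574 0.193 0.006]
bore 0.93 [214. 226.] [0.542 0.178 0.137]
tray 0.8 [333. 248.] [ 0.501 -0.212  0.005]
tray 0.3 [218. 226.] [0.55  0.172 0.074]
tray_in 0.77 [331. 250.] [ 0.491 -0.202  0.004]
tray_in 0.52 [269. 285.] [ 0.372 -0.001  0.006]
manifold 0.68 [214. 223.] [0.572 0.19  0.002]
spray 0.6 [131. 184.] [0.652 0.428 0.197]
spray 0.53 [302. 166.] [ 0.772 -0.102  0.025]
oil 0.98 [125. 276.] [0.378 0.441 0.13 ]
coffee 0.67 [410. 202.] [ 0.667 -0.472  0.005]
tester 0.89 [302. 165.] [ 0.773 -0.101  0.034]
valvebody 0.79 [244. 166.] [0.767 0.094 0.036]
valvebody 0.65 [331. 246.] [ 0.508 -0.202  0.001]
```

Run:
```python
from h import *
a=cv2.imread('pics/top0.png');cv2.imwrite('pics/top0c.png',cv2.resize(a[120:360,90:450],None,fx=2.2,fy=2.2))
P=cloud('top',np.load('top0.npy'))
im=a[...,::-1].astype(int)
hsv=cv2.cvtColor(a,cv2.COLOR_BGR2HSV)
y=(hsv[...,0]>18)&(hsv[...,0]<36)&(hsv[...,1]>120)&(P[...,2]>.2)&(abs(P[...,1]-.23)<.08)
q=P[y];print('yellow',len(q),q.min(0).round(3),q.max(0).round(3))
fl=q[q[:,2]<.235];tb=q[q[:,2]>.242];
for n,s in (('flange',fl),('tab',tb)):
    if len(s)>5:
        (c,wh,an)=cv2.minAreaRect((s[:,:2]*1000).astype(np.float32));print(n,len(s),s.mean(0).round(4),c,wh,an)
b=(hsv[...,0]>95)&(hsv[...,0]<130)&(hsv[...,1]>90)&(abs(P[...,0]-.49)<.2)&(abs(P[...,1]+.2)<.18)&(P[...,2]<.05)
q=P[b];(c,wh,an)=cv2.minAreaRect((q[:,:2]*1000).astype(np.float32));print('tray',len(q),c,wh,an)
# plenum: ridge & flange
m=(P[...,2]>.06)&(P[...,2]<.082)&(P[...,0]>.5)&(P[...,0]<.8)&(P[...,1]>0)&(P[...,1]<.36)
q=P[m];(c,wh,an)=cv2.minAreaRect((q[:,:2]*1000).astype(np.float32));print('flange',len(q),c,wh,an)
m=(P[...,2]>.085)&(P[...,2]<.097)&(P[...,0]>.4)&(P[...,0]<.65)&(P[...,1]>0)&(P[...,1]<.36)
q=P[m];(c,wh,an)=cv2.minAreaRect((q[:,:2]*1000).astype(np.float32));print('plenum',len(q),c,wh,an,q.mean(0))
```

```text
yellow 488 [0.471 0.159 0.205] [0.553 0.275 0.264]
flange 410 [0.5128 0.2338 0.2187] (513.7822875976562, 213.76014709472656) (121.741455078125, 71.35121154785156) 80.7574462890625
tab 74 [0.5143 0.2389 0.2566] (515.2972412109375, 240.32005310058594) (39.85163116455078, 14.094916343688965) 71.06758880615234
tray 3774 (494.59222412109375, -212.58349609375) (188.078369140625, 229.9020538330078) 82.26451110839844
flange 1562 (581.5839233398438, 189.8770294189453) (310.52301025390625, 179.57542419433594) 85.99455261230469
plenum 706 (558.7127685546875, 199.09262084960938) (298.0249938964844, 180.00955200195312) 89.3707046508789 [0.51252534 0.16679839 0.09004264]
```

View pics/top0c.png

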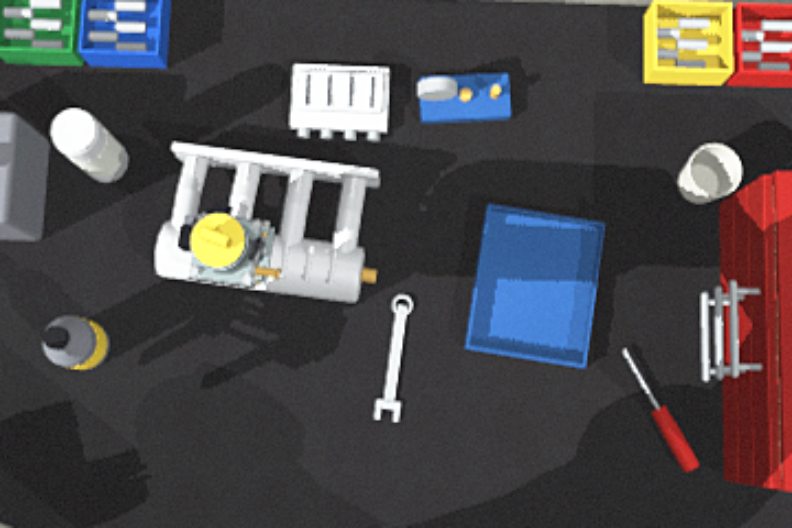

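View pics/scene0.png

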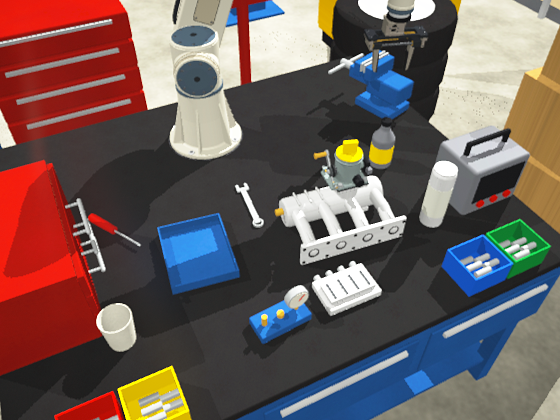

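Top view: the plug is at crop (218,240), the pin at (267,273), the tray at (535,287), and the spanner lies between manifold and tray. The scene view agrees. I'll rise while turning, then move over the plug for a closer wrist look.

Call:
{"api": "carry_out", "payload": {"targets": "91 0 0 -40 8.5; 91 0 0 -40 8.5; 91 0 0 -40 8.5; 91 0 0 -30 8.5; 91 0 0 -20 8.5; 91 0 0 0 8.5; 91 0 0 0 8.5; 91 0 0 0 8.5", "grip_force": 25}}

```text
clock: 2.2
tool_pos: [0.2028, 0.5906, 0.4029]
orientation: [2.18, 2.262, -0.001]
force: [-0.6, 0.9, -0.3]
finger_gap: 0.988
```

```bash
cat > d.py <<'E'
import sys
from h import *
o=r.get_obs();M=R.from_rotvec(o['orientation']).as_matrix()
print(np.round(o['clock'],2),np.round(o['tool_pos'],4),'yawy',np.degrees(np.arctan2(M[1,1],M[0,1])).round(2),'tilt',M[:,2].round(3),'F',np.round(o['force'],1),'gap',np.round(o['finger_gap']*92,1),'j',np.round(o['joint_positions'],2))
if len(sys.argv)>3:
    print('tool shift mm',((np.array(list(map(float,sys.argv[1:4])))-o['tool_pos'])@M*1000).round(1))
E
python3 d.py .515 .24 .40
```

```text
2.2 [0.2028 0.5906 0.4029] yawy 2.1 tilt [-0.    -0.001 -1.   ] F [-0.6  0.9 -0.3] gap 90.9 j [1.24 0.24 1.4  0.   1.5  1.2 ]
tool shift mm [-361.8  299.2    3. ]
```

Call:
{"api": "carry_out", "payload": {"targets": "91 -36 30 0 0; 91 -36 30 0 0; 91 -36 30 0 0; 91 -36 30 0 0; 91 -36 30 0 0; 91 -36 30 0 0; 91 -36 30 0 0; 91 -36 30 0 0"}}

```text
clock: 3.0
tool_pos: [0.456, 0.3045, 0.4024]
orientation: [-2.178, -2.262, -0.003]
force: [0.7, -0.4, -1.6]
finger_gap: 0.992
```

```bash
python3 d.py .515 .24 .38
```

```text
3.0 [0.456  0.3045 0.4024] yawy 2.17 tilt [ 0.     0.002 -1.   ] F [ 0.7 -0.4 -1.6] gap 91.2 j [0.59 0.11 1.56 0.   1.47 0.55]
tool shift mm [-66.8  56.5  22.3]
```

Call:
{"api": "carry_out", "payload": {"targets": "91 -30 25 5 0; 91 -25 20 5 0; 91 -10 8 5 0; 91 0 0 5 7; 91 0 0 0 7; 91 0 0 0 7; 91 0 0 0 0; 91 0 0 0 0"}}

```text
clock: 3.8
tool_pos: [0.5155, 0.2348, 0.3811]
orientation: [-2.569, -1.806, -0.002]
force: [0.2, 0.5, 0.3]
finger_gap: 0.993
```

```bash
python3 d.py .515 .24 .38
python3 - <<'E'
from h import *
o=r.get_obs();im,d=r.get_image('wrist');cv2.imwrite('pics/w1.png',im[...,::-1]);np.save('w1.npy',d)
P=wcloud(d,o);c,f=cam('wrist');print(f,c['cx'],c['cy'],np.round(c['tool_from_camera'],3).tolist())
for l in ['plug','plug_grip','pin','shaft','bore']:
    for s in r.spot_in('wrist',l)[:2]:
        u,v=map(int,s['at']);print(l,round(s['conf'],2),np.round(s['at']),P[v,u].round(3))
hsv=cv2.cvtColor(im,cv2.COLOR_RGB2HSV)
y=(hsv[...,0]>22)&(hsv[...,0]<36)&(hsv[...,1]>120)&(abs(P[...,0]-.515)<.06)&(abs(P[...,1]-.24)<.06)
tb=P[y&(P[...,2]>.25)&(P[...,2]<.265)];fl=P[y&(P[...,2]>.214)&(P[...,2]<.226)]
for n,s in (('tab',tb),('fl',fl)):
    print(n,len(s));
    if len(s)>9: print(np.median(s,0).round(4),cv2.minAreaRect((s[:,:2]*1000).astype(np.float32)))
h=cv2.findContours(((P[...,2]>.19)&(P[...,2]<.212)&(hsv[...,0]<25)&(hsv[...,1]>110)).astype(np.uint8),0,2)[0]
for k in h:
    if cv2.contourArea(k)>15:
        m=np.zeros((420,560),np.uint8);cv2.drawContours(m,[k],-1,1,-1);s=P[m>0];print('brass',len(s),k.mean((0,1)),np.median(s,0).round(4),cv2.minAreaRect((s[:,:2]*1000).astype(np.float32)))
E
```

```text
3.8 [0.5155 0.2348 0.3811] yawy -19.77 tilt [ 0.     0.002 -1.   ] F [0.2 0.5 0.3] gap 91.3 j [0.42 0.15 1.56 0.   1.43 0.77]
tool shift mm [ 4.7 -2.2  1.1]
325.19226210127806 273.465088154978 208.80260481536683 [[-0.001, -0.965, -0.263, 0.073], [1.0, -0.001, 0.0, 0.0], [-0.0, -0.263, 0.965, -0.159], [0.0, 0.0, 0.0, 1.0]]
plug 0.67 [272. 189.] [0.519 0.249 0.258]
plug_grip 0.8 [275. 190.] [0.521 0.249 0.259]
pin 0.59 [261. 242.] [0.485 0.19  0.213]
shaft 0.6 [310. 165.] [0.563 0.243 0.164]
shaft 0.15 [272. 189.] [0.52  0.25  0.259]
bore 0.79 [307. 163.] [0.561 0.247 0.165]
tab 690
[0.5175 0.242  0.2575] ((516.8629760742188, 240.80715942382812), (40.30592727661133, 13.714797973632812), 70.35488891601562)
fl 3076
[0.5204 0.2434 0.2199] ((517.2139892578125, 240.4523162841797), (70.58029174804688, 70.94063568115234), 69.6937026977539)
brass 160 [260.36708861 257.16455696] [0.4804 0.1711 0.2102] ((502.2922058105469, 231.75927734375), (160.76211547851562, 19.148296356201172), 68.72704315185547)
```

View pics/w1.png

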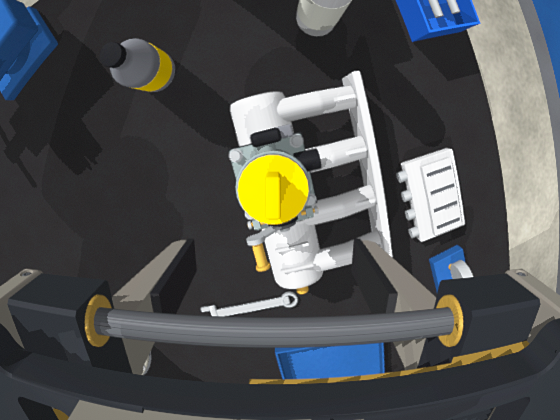

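Call:
{"api": "carry_out", "payload": {"targets": "60 6 0 30 0; 60 0 0 40 0; 60 0 0 30 0; 60 0 0 25 0; 60 0 0 12 0; 60 0 0 5 0; 60 0 0 0 0; 60 0 0 0 0"}}

```text
clock: 4.9
tool_pos: [0.5205, 0.242, 0.2383]
orientation: [-2.568, -1.809, -0.014]
force: [0.4, -0.3, -0.2]
finger_gap: 0.652
```

```bash
python3 d.py .517 .2405 .239
python3 - <<'E'
from h import *
d=np.load('w1.npy')
o=dict(r.get_obs())
# yaw of manifold from w1 cloud (pose of w1)
o['tool_pos']=np.array([.5155,.2348,.3811]);o['orientation']=np.array([-2.569,-1.806,-.002])
P=wcloud(d,o)
m=(P[...,2]>.07)&(P[...,2]<.082)&(P[...,0]>.6)&(P[...,0]<.73)&(P[...,1]>0)&(P[...,1]<.4)
q=P[m];print(len(q),cv2.minAreaRect((q[:,:2]*1000).astype(np.float32)))
B=cv2.imread('pics/w1.png')
hsv=cv2.cvtColor(B,cv2.COLOR_BGR2HSV)
w=np.zeros((420,560),bool);w[238:275,245:275]=1
m=w&(hsv[...,1]>110)&(hsv[...,0]<28)&(P[...,2]>.15)
q=P[m];print(len(q),q.min(0).round(4),q.max(0).round(4),cv2.minAreaRect((q[:,:2]*1000).astype(np.float32)),np.percentile(q[:,2],[5,25,50,75,95]).round(4))
E
```

```text
4.9 [0.5205 0.242  0.2383] yawy -19.67 tilt [ 0.007  0.005 -1.   ] F [ 0.4 -0.3 -0.2] gap 60.0 j [0.43 0.26 1.74 0.   1.14 0.77]
tool shift mm [-2.5 -2.8 -0.7]
2854 ((627.7386474609375, 195.8939666748047), (293.8959655761719, 83.01595306396484), 83.78044891357422)
309 [0.4675 0.1567 0.2015] [0.5404 0.3032 0.5403] ((501.7794494628906, 231.95343017578125), (160.86924743652344, 20.23863983154297), 68.7239761352539) [0.2079 0.21   0.2114 0.2123 0.2146]
```

Call:
{"api": "carry_out", "payload": {"targets": "60 -2 -3 0 0; 10 0 0 0 0; 6 0 0 0 0; 6 0 0 0 0; 6 0 0 0 0; 6 0 0 0 0; 6 0 0 0 0; 6 0 0 0 0", "grip_force": 25}}

```text
clock: 5.7
tool_pos: [0.5184, 0.2419, 0.2424]
orientation: [2.567, 1.809, 0.023]
force: [-1.5, 0.1, 2.0]
finger_gap: 0.153
```

```bash
python3 d.py .517 .2405 .239
```

```text
5.7 [0.5184 0.2419 0.2424] yawy -19.67 tilt [ 0.013  0.008 -1.   ] F [-1.5  0.1  2. ] gap 14.1 j [0.43 0.25 1.74 0.   1.14 0.78]
tool shift mm [-1.8 -0.9  3.3]
```

Call:
{"api": "carry_out", "payload": {"targets": "6 0 0 -8 0; 6 0 0 -15 0; 6 0 0 -20 0; 6 0 0 -30 0; 6 0 0 -30 0; 6 0 0 -15 0; 6 0 0 0 0; 6 0 0 0 0"}}

```text
clock: 6.5
tool_pos: [0.5163, 0.2404, 0.3662]
orientation: [2.567, 1.809, 0.021]
force: [0.5, -0.5, -0.6]
finger_gap: 0.15
```

```bash
python3 d.py .495 -.213 .35;  python3 - <<'E'
from h import *
im,d=r.get_image('scene');P=cloud('scene',d);hsv=cv2.cvtColor(im,cv2.COLOR_RGB2HSV)
y=(hsv[...,0]>22)&(hsv[...,0]<36)&(hsv[...,1]>120)&(abs(P[...,0]-.515)<.08)&(abs(P[...,1]-.24)<.08)&(P[...,2]>.2)
print(y.sum(),P[y].min(0).round(3),P[y].max(0).round(3))
E
```

```text
6.5 [0.5163 0.2404 0.3662] yawy -19.67 tilt [ 0.012  0.007 -1.   ] F [ 0.5 -0.5 -0.6] gap 13.8 j [0.43 0.15 1.59 0.   1.39 0.78]
tool shift mm [-434.3  132.4   12.8]
456 [0.473 0.164 0.209] [0.553 0.273 0.399]
```

Call:
{"api": "carry_out", "payload": {"targets": "6 -30 9 0 0; 6 -45 14 0 0; 6 -45 14 0 0; 6 -45 14 0 0; 6 -45 14 0 0; 6 -45 14 0 0; 6 -45 14 0 0; 6 -45 14 0 0"}}

```text
clock: 7.35
tool_pos: [0.4972, -0.1278, 0.3528]
orientation: [-2.554, -1.818, -0.004]
force: [-0.1, -0.1, -0.6]
finger_gap: 0.148
```

```bash
python3 d.py .495 -.213 .25
```

```text
7.35 [ 0.4972 -0.1278  0.3528] yawy -19.11 tilt [-0.002  0.007 -1.   ] F [-0.1 -0.1 -0.6] gap 13.6 j [-0.26  0.08  1.7   0.01  1.37  0.07]
tool shift mm [-81.9  26.3 102.2]
```

Call:
{"api": "carry_out", "payload": {"targets": "6 -30 10 0 0; 6 -30 10 10 0; 6 -18 5 30 0; 6 -3 0 45 0; 6 0 0 45 0; 6 0 0 45 0; 6 0 0 40 0; 6 0 0 20 0"}}

```text
clock: 8.15
tool_pos: [0.4879, -0.221, 0.1036]
orientation: [-2.56, -1.804, 0.002]
force: [-0.2, -0.9, 0.3]
finger_gap: 0.149
```

```bash
python3 d.py .495 -.213 .050;  python3 - <<'E'
from h import *
o=r.get_obs();im,d=r.get_image('wrist');cv2.imwrite('pics/w2.png',im[...,::-1])
E
```

```text
8.15 [ 0.4879 -0.221   0.1036] yawy -19.65 tilt [-0.006  0.007 -1.   ] F [-0.2 -0.9  0.3] gap 13.7 j [-0.43  0.37  1.92  0.    0.86 -0.09]
tool shift mm [ 9.7  4.5 53.6]
```

View pics/w2.png

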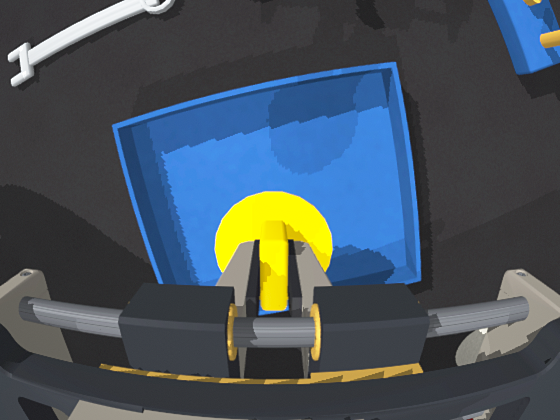

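The plug, at (273,240), is held over the tray interior. Next I lower it and release.

Call:
{"api": "carry_out", "payload": {"targets": "6 8 4 15 0; 6 0 0 15 0; 6 0 0 12 0; 6 0 0 8 0; 6 0 0 5 0; 6 0 0 4 0; 6 0 0 0 0; 6 0 0 0 0"}}

```text
clock: 9.0
tool_pos: [0.4909, -0.2133, 0.0423]
orientation: [-2.555, -1.8, 0.008]
force: [0.3, -0.0, -0.1]
finger_gap: 0.145
```

```bash
python3 d.py .495 -.213 .044
```

```text
9.0 [ 0.4909 -0.2133  0.0423] yawy -19.66 tilt [-0.013  0.01  -1.   ] F [ 0.3 -0.  -0.1] gap 13.3 j [-0.42  0.47  1.95  0.01  0.74 -0.08]
tool shift mm [ 1.7  3.8 -1.7]
```

Height matches seating on the tray floor, so I release, then lift.

Call:
{"api": "carry_out", "payload": {"targets": "60 0 0 0 0; 60 0 0 0 0; 60 0 0 0 0; 60 0 0 0 0; 60 0 0 -15 0; 60 0 0 -30 0; 60 0 0 -45 0; 60 0 0 -45 0"}}

```text
clock: 9.8
tool_pos: [0.4886, -0.213, 0.1749]
orientation: [-2.546, -1.794, 0.019]
force: [-0.1, -0.6, -0.3]
finger_gap: 0.654
```

Call:
{"api": "carry_out", "payload": {"targets": "40 0 0 -50 0; 40 0 0 -50 0; 40 0 0 -40 0; 40 20 0 -20 0; 40 40 0 0 0; 40 40 0 0 0; 40 40 0 0 0; 40 40 0 0 0"}}

```text
clock: 10.6
tool_pos: [0.5557, -0.0454, 0.3494]
orientation: [-2.563, -1.791, 0.008]
force: [-0.0, -1.1, -0.5]
finger_gap: 0.437
```

```bash
python3 d.py .485 .185 .36;  python3 - <<'E'
from h import *
im,d=r.get_image('top');P=cloud('top',d);cv2.imwrite('pics/top1.png',im[...,::-1]);hsv=cv2.cvtColor(im,cv2.COLOR_RGB2HSV)
y=(hsv[...,0]>22)&(hsv[...,0]<36)&(hsv[...,1]>120)&(abs(P[...,0]-.49)<.1)&(abs(P[...,1]+.21)<.1)
print(y.sum(),P[y].min(0).round(3),P[y].max(0).round(3),P[y].mean(0))
# plenum / flange yaw via edge
m=(P[...,2]>.066)&(P[...,2]<.084)&(P[...,0]>.62)&(P[...,0]<.73)&(P[...,1]>0)&(P[...,1]<.4)
q=P[m];print(len(q),cv2.minAreaRect((q[:,:2]*1000).astype(np.float32)))
E
```

```text
10.6 [ 0.5557 -0.0454  0.3494] yawy -20.11 tilt [-0.013  0.01  -1.   ] F [-0.  -1.1 -0.5] gap 40.2 j [-0.09  0.16  1.62  0.01  1.38  0.26]
tool shift mm [ 192.1 -145.8   -7.5]
359 [ 0.456 -0.306 -0.005] [ 0.527 -0.18   0.068] [ 0.48854662 -0.21420724  0.02786682]
576 ((637.3062744140625, 185.9090118408203), (308.6872253417969, 59.99779510498047), 84.15438079833984)
```

Call:
{"api": "carry_out", "payload": {"targets": "40 37 -30 0 0; 40 37 -30 0 0; 40 37 -30 0 0; 40 37 -30 0 0; 40 25 -20 0 0; 40 10 -10 0 -5; 40 0 0 0 -5; 40 0 0 0 -3"}}

```text
clock: 11.45
tool_pos: [0.4755, 0.1896, 0.351]
orientation: [-2.326, -2.083, 0.003]
force: [-0.4, -0.9, -1.0]
finger_gap: 0.436
```

```bash
python3 d.py .478 .18 .36
python3 - <<'E'
from h import *
o=r.get_obs();im,d=r.get_image('wrist');cv2.imwrite('pics/w3.png',im[...,::-1]);np.save('w3.npy',d)
P=wcloud(d,o);np.save('w3P.npy',P)
for l in ['pin','shaft','bore']:
    for s in r.spot_in('wrist',l)[:2]:
        u,v=map(int,s['at']);print(l,round(s['conf'],2),np.round(s['at']),P[v,u].round(3))
hsv=cv2.cvtColor(im,cv2.COLOR_RGB2HSV)
m=((hsv[...,0]<28)&(hsv[...,1]>110)&(P[...,2]>.17)&(P[...,2]<.225)&(np.hypot(P[...,0]-.478,P[...,1]-.18)<.05)).astype(np.uint8)
n,lab,st,ce=cv2.connectedComponentsWithStats(m)
for i in range(1,n):
    if st[i,4]>30:
        s=P[lab==i];s=s[abs(s[:,2]-np.median(s[:,2]))<.012];print(st[i],s.min(0).round(4),s.max(0).round(4),s.mean(0).round(4),cv2.minAreaRect((s[:,:2]*1000).astype(np.float32)),np.percentile(s[:,2],[10,50,95]))
E
```

```text
11.45 [0.4755 0.1896 0.351 ] yawy -6.32 tilt [-0.014  0.013 -1.   ] F [-0.4 -0.9 -1. ] gap 40.1 j [0.36 0.08 1.71 0.02 1.37 0.47]
tool shift mm [-9.1  3.4 -9.2]
pin 0.81 [301. 153.] [0.505 0.23  0.17 ]
shaft 0.9 [325. 154.] [0.53  0.226 0.17 ]
bore 0.94 [326. 152.] [0.532 0.228 0.169]
[271 203  17  32 375] [0.4675 0.1579 0.2048] [0.4833 0.1886 0.2151] [0.4767 0.1722 0.2113] ((476.30560302734375, 173.383544921875), (30.676563262939453, 15.79063892364502), 85.9857406616211) [0.20939865 0.21145761 0.21374853]
```

View pics/w3.png

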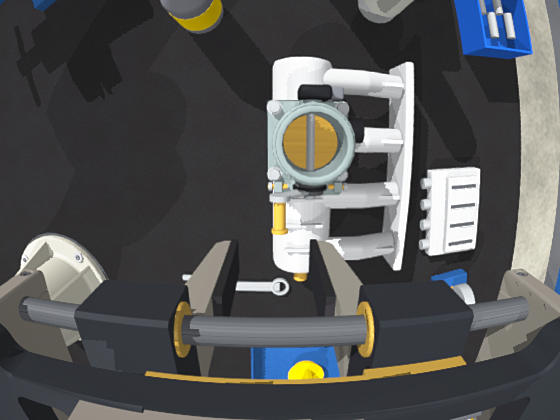

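Wrist view: bore open with the brass plate at (311,143), pin at (279,218) with its head toward the bottom. It measures (0.476, 0.173), top z 0.2115, which fits the stated size and height. I lower over the pin.

Call:
{"api": "carry_out", "payload": {"targets": "40 -10 2 20 0; 40 -7 2 30 0; 40 0 0 30 0; 40 0 0 30 0; 40 0 0 20 0; 40 0 0 10 0; 40 0 0 0 0; 40 0 0 0 0"}}

```text
clock: 12.45
tool_pos: [0.4785, 0.1705, 0.2078]
orientation: [-2.351, -2.058, -0.002]
force: [0.1, -0.2, 0.0]
finger_gap: 0.429
```

```bash
python3 d.py .4763 .1744 .198
```

```text
12.45 [0.4785 0.1705 0.2078] yawy -7.61 tilt [-0.01   0.014 -1.   ] F [ 0.1 -0.2  0. ] gap 39.4 j [0.33 0.19 1.9  0.02 1.06 0.45]
tool shift mm [ 3.5 -2.5  9.9]
```

Call:
{"api": "carry_out", "payload": {"targets": "40 4 -2 5 0; 40 0 0 5 0; 20 0 0 0 0; 8 0 0 0 0; 8 0 0 0 0; 8 0 0 0 0; 8 0 0 0 0; 8 0 0 0 0", "grip_force": 40}}

```text
clock: 13.25
tool_pos: [0.4774, 0.1762, 0.2003]
orientation: [-2.351, -2.057, -0.008]
force: [0.2, -0.0, -2.0]
finger_gap: 0.119
```

```bash
python3 d.py .4763 .1744 .198;python3 - <<'E'
from h import *
im,d=r.get_image('wrist');cv2.imwrite('pics/w4.png',cv2.resize(im[60:320,150:410,::-1],None,fx=2,fy=2))
E
```

```text
13.25 [0.4774 0.1762 0.2003] yawy -7.62 tilt [-0.008  0.016 -1.   ] F [ 0.2 -0.  -2. ] gap 10.9 j [0.34 0.2  1.9  0.02 1.04 0.46]
tool shift mm [-2.  -0.9  2.3]
```

View pics/w4.png

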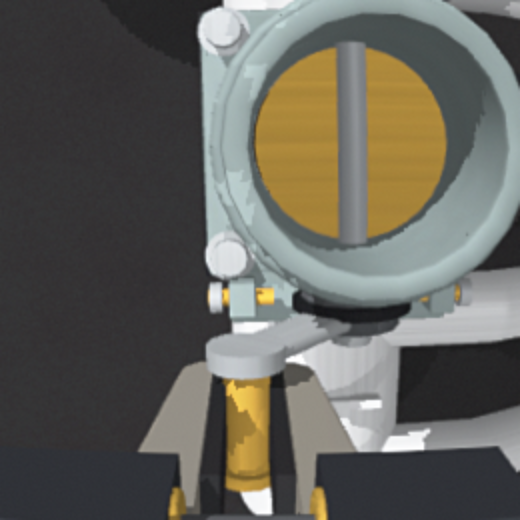

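The pads hold the pin at crop (250,430), with the lever plate at (245,355). I swing it along the arc in two halves, checking between.

Call:
{"api": "carry_out", "payload": {"targets": "8 0 3.4 -2.7 0; 8 0 3.7 -2.3 0; 8 0 3.9 -2 0; 8 0 4 -1.7 0; 8 0 4.2 -1.3 0; 8 0 4.2 -0.9 0; 8 0 4.3 -0.6 0; 8 0 4.4 -0.2 0"}}

```text
clock: 14.1
tool_pos: [0.4817, 0.1756, 0.2035]
orientation: [-2.32, -2.022, 0.062]
force: [-20.2, 4.0, 16.5]
finger_gap: 0.115
```

```bash
cat > s.py <<'E'
from h import *
o=r.get_obs();M=R.from_rotvec(o['orientation']).as_matrix()
# coordinates in manifold x,z about shaft, assuming the pin was at (-32.1,38.3) at the grasp
yaw=np.radians(-7.1);ex=np.array([np.cos(yaw),np.sin(yaw),0])
d=(np.array(o['tool_pos'])-[.4774,.1762,.2003])*1000
p=np.array([d@ex-32.1,d[2]+38.3]);th=np.degrees(np.arctan2(*p))
print('along y',(d@[-ex[1],ex[0],0]).round(1),'p',p.round(1),'theta',th.round(1),'rad',np.hypot(*p).round(1))
E
python3 d.py;python3 s.py
```

```text
14.1 [0.4817 0.1756 0.2035] yawy -7.81 tilt [-0.072  0.021 -0.997] F [-20.2   4.   16.5] gap 10.6 j [0.32 0.24 1.85 0.05 1.12 0.43]
along y -0.1 p [-27.7  41.5] theta -33.7 rad 49.9
```

Call:
{"api": "carry_out", "payload": {"targets": "8 0 5 -6.5 0; 8 0 5 -6.5 0; 8 0 5 -6.5 0; 8 0 5 -6 0; 8 0 5.5 -6 0; 8 0 5.5 -5.5 0; 8 0 5.5 -5.5 0; 8 0 5.5 -5.5 0"}}

```text
clock: 14.9
tool_pos: [0.5044, 0.1731, 0.2149]
orientation: [-2.289, -1.99, 0.129]
force: [-6.9, 11.0, -30.0]
finger_gap: 0.117
```

```bash
python3 d.py;python3 s.py
```

```text
14.9 [0.5044 0.1731 0.2149] yawy -7.95 tilt [-0.133  0.024 -0.991] F [ -6.9  11.  -30. ] gap 10.7 j [0.29 0.29 1.76 0.06 1.22 0.4 ]
along y 0.3 p [-4.9 52.9] theta -5.3 rad 53.2
```

Call:
{"api": "carry_out", "payload": {"targets": "8 0 7 0 0; 8 0 7 0 0; 8 0 7 0 0; 8 0 7 0 0; 8 0 7 0 0; 8 0 7 0.5 0; 8 0 7 1 0; 8 0 7 1 0"}}

```text
clock: 15.7
tool_pos: [0.5338, 0.1697, 0.2096]
orientation: [-2.25, -1.961, 0.191]
force: [-14.1, 2.1, 10.9]
finger_gap: 0.114
```

```bash
python3 d.py;python3 s.py
```

```text
15.7 [0.5338 0.1697 0.2096] yawy -7.83 tilt [-0.194  0.03  -0.98 ] F [-14.1   2.1  10.9] gap 10.5 j [0.26 0.37 1.66 0.08 1.29 0.36]
along y 0.5 p [24.6 47.6] theta 27.4 rad 53.6
```

Call:
{"api": "carry_out", "payload": {"targets": "8 0 7 1.5 0; 8 0 7 2 0; 8 0 7 2 0; 8 0 7 2 0; 8 0 7 2 0; 8 0 7 2.5 0; 8 0 6 2.5 0; 8 0 6 2.5 0"}}

```text
clock: 16.5
tool_pos: [0.5417, 0.1689, 0.2046]
orientation: [-2.187, -1.916, 0.281]
force: [-24.3, 1.6, 34.8]
finger_gap: 0.117
```

```bash
python3 d.py;python3 s.py
```

```text
16.5 [0.5417 0.1689 0.2046] yawy -7.54 tilt [-0.286  0.039 -0.958] F [-24.3   1.6  34.8] gap 10.7 j [0.24 0.44 1.59 0.11 1.39 0.33]
along y 0.7 p [32.6 42.6] theta 37.4 rad 53.7
```

Call:
{"api": "carry_out", "payload": {"targets": "8 0 5 1 0; 8 0 5 1 0; 8 0 5 1 0; 8 0 5 1 0; 8 0 5 1 0; 8 0 5 1 0; 8 0 5 1 0; 8 0 5 1 0"}}

```text
clock: 17.3
tool_pos: [0.5413, 0.169, 0.2046]
orientation: [-2.128, -1.878, 0.358]
force: [-18.9, 0.9, 23.1]
finger_gap: 0.121
```

```bash
python3 d.py;python3 s.py;python3 - <<'E'
from h import *
im,d=r.get_image('wrist');o=r.get_obs();P=wcloud(d,o)
cv2.imwrite('pics/w5.png',cv2.resize(im[40:300,130:430,::-1],None,fx=2,fy=2))
hsv=cv2.cvtColor(im,cv2.COLOR_RGB2HSV)
m=((hsv[...,0]<28)&(hsv[...,1]>110)&(P[...,2]>.19)&(P[...,2]<.225)&(np.hypot(P[...,0]-.541,P[...,1]-.166)<.03))
q=P[m];print(len(q),np.median(q,0).round(4),cv2.minAreaRect((q[:,:2]*1000).astype(np.float32)))
im,d=r.get_image('top');P=cloud('top',d);cv2.imwrite('pics/top2.png',im[...,::-1]);hsv=cv2.cvtColor(im,cv2.COLOR_RGB2HSV)
y=(hsv[...,0]>22)&(hsv[...,0]<36)&(hsv[...,1]>120)&(abs(P[...,0]-.49)<.1)&(abs(P[...,1]+.21)<.1)
print(y.sum(),P[y].mean(0),P[y].max(0))
print(np.round(r.get_obs()['force'],1))
E
```

```text
17.3 [0.5413 0.169  0.2046] yawy -7.17 tilt [-0.364  0.045 -0.93 ] F [-18.9   0.9  23.1] gap 11.1 j [0.22 0.49 1.53 0.13 1.48 0.31]
along y 0.8 p [32.2 42.6] theta 37.1 rad 53.4
1159 [0.5436 0.166  0.2113] ((542.8436279296875, 166.1317596435547), (30.99357795715332, 12.731877326965332), 85.8236312866211)
356 [ 0.48870467 -0.21404437  0.02816967] [ 0.52596262 -0.17926404  0.06980136]
[-19.5   2.   22.9]
```

View pics/w5.png

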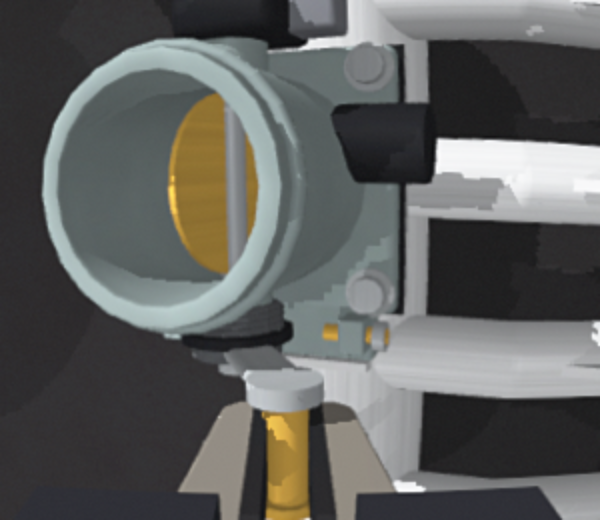

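```bash
python3 d.py; python3 -c "
from station import r
print(r.close_job())"
```

```text
17.4 [0.5413 0.169  0.2045] yawy -7.17 tilt [-0.365  0.045 -0.93 ] F [-19.5   2.   22.9] gap 10.7 j [0.22 0.49 1.53 0.13 1.48 0.31]
the job is handed in; nothing more can be done
None
```

I pulled the dust plug, put it upright in the tray and let go of it. I then swung the lever over by its brass pin and handed the job in at 17.4 s with the gripper still holding it open.

**Plug:** The last top view shows it in the tray at about (0.489, -0.214), within 1 mm of where I released it.

**Lever:** I could not read the joint angle directly, so "on its stop" rests on these measurements:
- **Height:** the pin's top is at z 0.211, the same as when the throttle was closed, as it should be when wide open.
- **Travel:** the pin moved 67 mm, against the 64 mm expected. The 3 mm difference is within measuring error.
- **Push:** the lever did not move between the last two checks. I was pushing with about 30–40 N, against a 13 N spring.
- **Grip:** the fingers read about 11 mm open on the 12 mm pin.

**What disagreed:** The lever angle worked out from the tool's own position came to about 37° instead of 40°. That figure ignores the gripper tilting about 21° during the swing; with the tilt included it comes to about 40°.

**Not checked:** I did not measure the bystanders at the end. I saw no sign of contact with them, and the arm's path stayed clear of them.

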